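# Comb the washed glass rods into their drying tray

## Task

The washed glass rods lie askew across the drying tray. Take the rake by its handle, set it down straddling the tray on the smooth apron end with both shoes on the side rims, and draw it across to the far end wall, keeping it resting lightly on the rims, until each of the four rods lies down in a groove of its own. Then stand the rake upright on the bench clear of the tray. Glass chips easily: touch the rods with nothing but the rake, never force the rake against tray or rods, and leave the other things alone.

Things in the scene. Friction and masses are not known exactly. Their poses are not given: they have to be found in the camera images.
- drying_tray: White plastic tray, fixed, level, 138 (x) x 211 (y: -103 to +108) x 28 mm high. Origin under its feet (2 mm over the bench). Grooves run along its x. Two side rims along y: tops at z=28, x=+-63 to +-69. 11 round-topped ridges 5 mm wide, 15 mm apart, y=+65.5 to -84.5: crests at z=17.5; groove floors at z=9, 10 mm wide. End wall inner face y=-97, top z=25; low lip at +y end.
- apron (a point): Middle of the flat apron at the tray's +y end (tray y=+88 mm) at rim height, where the rake is set down. Apron: 24 mm wide, level with the ridge crests, no grooves. Axes as the tray's; combing goes from here (robot's left) towards the tray's -y. On the way a half-dropped rod can wedge under a tine: easing the rake back some 12 mm frees it.
- rake: Blue rake, 0.16 kg, standing upright. Origin midway between the skirt undersides; x along the 156 mm head, z up to the handle. Two shoes with soft soles (underside z=14 mm) ride on the tray rims, so origin is at tray z=14 when riding. Skirts (42 mm along y) hang outside the rims, 2.5 mm play each side, lower edges flared. 9 steel tines 5 mm thick, tips at z=5, x=-56 to 56.
- rake_handle (a point): Grip point of the rake, 76 mm above its origin: upright grey block 34 mm (rake x) by 18 mm (rake y), from 49 to 104 mm above the rake's origin. Grip across its y. Axes as the rake's.
- rod_1: Blue-green glass stirring rod, 8 mm thick, 110 mm long with round ends, 14 g. Origin at its centre, x along it. Slick. At first it lies on the ridge crests (centre at tray z=21.5 mm), 20 to 31 degrees askew; in a groove its centre is at tray z=13 mm.
- rod_2: Blue-green glass stirring rod, 8 mm thick, 110 mm long with round ends, 14 g. Origin at its centre, x along it. Slick. At first it lies on the ridge crests (centre at tray z=21.5 mm), 20 to 31 degrees askew; in a groove its centre is at tray z=13 mm.
- rod_3: Blue-green glass stirring rod, 8 mm thick, 110 mm long with round ends, 14 g. Origin at its centre, x along it. Slick. At first it lies on the ridge crests (centre at tray z=21.5 mm), 20 to 31 degrees askew; in a groove its centre is at tray z=13 mm.
- rod_4: Blue-green glass stirring rod, 8 mm thick, 110 mm long with round ends, 14 g. Origin at its centre, x along it. Slick. At first it lies on the ridge crests (centre at tray z=21.5 mm), 20 to 31 degrees askew; in a groove its centre is at tray z=13 mm.
- empty_beaker: Clear plastic beaker, 57 mm wide, 58 mm high, behind the tray; bystander. Origin under its centre.
- dish: Clear round dish, 87 mm wide, 13 mm high, right of and behind the tray; bystander. Origin under its centre.
- counter: White hand tally counter, 61x50x38 mm, behind the microscope; bystander. Origin under its centre.

How it is judged (in metres and radians):
On the way, in this order (a step that is already met when the one before it is completed fails the run):
1. the rake straddles the tray at its apron end, both shoes resting on the rims (z of rake in the frame of drying_tray between 0.0115 and 0.0158 m and angle between the x axis of rake and the x axis of drying_tray, either way round below 0.06 rad and angle between rake's own z axis and vertical below 0.06 rad and contact force between rake and drying_tray above 0.7 N and y of rake in the frame of drying_tray above 0.072 m), for 0.1 s.
2. still resting on the rims, the rake passes the middle of the tray (z of rake in the frame of drying_tray between 0.0115 and 0.0158 m and angle between the x axis of rake and the x axis of drying_tray, either way round below 0.06 rad and angle between rake's own z axis and vertical below 0.06 rad and contact force between rake and drying_tray above 0.7 N and y of rake in the frame of drying_tray between -0.03 and 0.005 m), for 0.1 s.
3. still resting on the rims, the rake reaches the far end of the tray (z of rake in the frame of drying_tray between 0.0115 and 0.0158 m and angle between the x axis of rake and the x axis of drying_tray, either way round below 0.06 rad and angle between rake's own z axis and vertical below 0.06 rad and contact force between rake and drying_tray above 0.7 N and y of rake in the frame of drying_tray below -0.06 m), for 0.1 s.
At the end, for the whole second after the job is handed in: each rod lies at rest down in a groove (centre 11 to 15 mm above the tray's underside, within 0.06 rad of the grooves) and the rake stands upright and still on the bench, not touching the tray (z of rod_1 in the frame of drying_tray between 0.011 and 0.015 m and angle between the x axis of each of rod_1, rod_2, rod_3, rod_4 and the x axis of drying_tray, either way round below 0.06 rad and linear speed of each of rod_1, rod_2, rod_3, rod_4, rake below 0.01 m/s and z of rod_2 in the frame of drying_tray between 0.011 and 0.015 m and z of rod_3 in the frame of drying_tray between 0.011 and 0.015 m and z of rod_4 in the frame of drying_tray between 0.011 and 0.015 m and height (world z) of rake between -0.004 and 0.005 m and angle between rake's own z axis and vertical below 0.08 rad and contact force between rake and drying_tray below 0.1 N).
It fails at once if the rake is forced against the tray (over 25 N) (contact force between rake and drying_tray above 25 N).
It fails at once if the rake presses a rod with over 20 N (contact force between rake and rod_1 above 20 N or contact force between rake and rod_2 above 20 N or contact force between rake and rod_3 above 20 N or contact force between rake and rod_4 above 20 N).
It fails at once if the fingers or the arm touch a rod (contact force between any of the fingers, the arm and rod_1 above 0.3 N or contact force between any of the fingers, the arm and rod_2 above 0.3 N or contact force between any of the fingers, the arm and rod_3 above 0.3 N or contact force between any of the fingers, the arm and rod_4 above 0.3 N).
It fails at once if a bystander is pushed away more than 15 mm (distance of any of empty_beaker, dish, counter from where it was at the start of the episode above 0.015 m).
It also fails if it takes over 64 s, if anything falls off the work surface, if the arm or the gripper's body presses on something with over 40 N, if the wrist force passes 120 N, or if a joint passes its speed limit or range.

## Robot

A 7-joint arm with a two-finger parallel gripper is mounted at the origin on a cart in front of the work surface, level with it; the furniture and walls round the work are solid. World frame = base frame: x ahead of the robot, y to its left, z up, the work surface at z = 0. Lengths are in mm, angles in rad, forces in N, time in s.
With the tool pointing down it reaches from about 425 to 875 mm from the base axis. Payload 4.7 kg.
Tool frame: the origin (TCP) lies midway between the tips of the shut fingers; the grasp point (between the pads) lies r.tcp_to_grasp behind it (r.tcp_to_grasp is the distance from the TCP to the grasp point, in mm); z points along the fingers, y is the line along which they close (so a half turn about z gives the same grasp; the last joint's range is limited). The gripper opens to 87 mm and grips with 3 to 60 N. Pads are 19 mm wide; open, the fingers measure 117 mm over their backs; the gripper's body (75 mm by 190 mm) begins 51 mm behind the grasp point.
Start: joints at [-1.323, 0.321, -0.07, 1.45, 0.023, 1.371, -0.057], TCP at [150.616, 632.329, 222.587] pointing down, gripper open.
Joint ranges: [-2.86, 2.86], [-0.3, 2.09], [-1.38, 1.24], [0.06, 2.45], [-1.56, 4.7], [0.09, 2.05], [-2.69, 2.69]. Speed limits (rad/s): [2.57, 2.57, 3.14, 3.14, 3.14, 3.14, 3.14].

## Interface

Orientations are given as [roll, pitch, yaw] about the fixed x, y, z axes, in that order (R = Rz(yaw) Ry(pitch) Rx(roll)).
In Python, from bench import r, optics, ticket gives the robot as it stands.
- The arm moves only by the tool apply_moves, never from a script. Its argument "series" is a list of rows, each an object of numbers: "hand": the closure, from 0 (fully open) to 1 (shut); "x", "y", "z": the shift along the tool's x, y, z in mm; "rx", "ry", "rz": the turn, a rotation vector about the tool's x, y, z in degrees. A call has 1 to 5 rows; each row shifts and turns the commanded pose from where the row before left it, along the tool's axes as they then stand; what a row does not reach is not made up. A row lasts 1/8 s, in which the tool goes at most 62.5 mm and 10.7 degrees, less where a joint would pass 70% of its speed; a pose out of reach is approached as far as the arm can. A call with a gripper value outside its range is refused whole. The fingers move at their own pace and stop on an object; "grip_force" is the grip in N (left out, the last holds). Time passes only in rows, so rows that do not move let the fingers close. It gives the time, the measured TCP pose, the force, the opening and the grip force at its end, in the units of the state.
- r.sense(): the state, without advancing time (a new reading comes with each control period).
- optics.snapshot(name): name is "scene" or "top" or "wrist"; returns the picture (480x640x3 uint8, blue, green, red); there is no depth.
- optics.get_calibration(name): a dict with "fx", "fy", "cx", "cy" (pixels), "extrinsics" (4x4, takes a point from world to camera coordinates). Camera axes: x right, y down, z forward; pixel columns grow to the right and rows downward; lengths in mm; the calibration is good to about 2 mm. A picture is of the moment at which its call begins: read the wrist's pose just before it. get_calibration takes no time and is no camera call; for the wrist camera it gives the pose at the moment of the call.
- ticket.sign_off(): hands the job in; it is judged then, once.
The state is a dict: "time": time; "joint_pos": joint angles; "joint_velocities": joint speeds; "joint_torque": joint torques, N m; "tcp_pos": TCP position; "orientation": TCP orientation; "wrist_force": force on the tool from outside, world axes, zero at the start; "torque": the same for the moment, N m; "finger_gap": finger opening in mm; "finger_force": force on a finger pad.
Only numpy, scipy, OpenCV 4.12 (cv2) and the standard library are available. Lean on these libraries where they do the work, as an engineer would, in place of code of your own. Each camera call takes 0.05 s, during which the arm holds its last target. There are 200 camera calls.

## Working session

There is one attempt and no reset: what is moved stays moved. The work goes in short steps, Python scripts to look and compute and a tool call to move; the robot and the scene stay as the last step left them, time stands still between calls to the robot, and variables do not carry over. Pictures are saved under pics/ and viewed, at most 10 in all, crops included, and the job is handed in when it is done.

Besides the shell and the picture viewer there is one more tool, called after ">>>" as name(argument=value, ...), one argument or row to a line, values as JSON. apply_moves: Moves the arm, as the interface text tells. Its arguments: {"type":"object","properties":{"series":{"type":"array"},"grip_force":{"type":"number"}},"required":["series"]}

```bash
mkdir -p pics; python3 - <<'E'
from bench import r, optics, ticket
import cv2, numpy as np
s=r.sense(); print(s['tcp_pos'],s['orientation'],r.tcp_to_grasp,s['time'])
for n in("scene","top","wrist"):
    c=optics.get_calibration(n);print(n,c['fx'],c['cx'],c['cy'],np.round(c['extrinsics'],3).tolist())
    cv2.imwrite(f"pics/{n}0.png",optics.snapshot(n))
E
```

```text
[150.50325601 631.75861741 221.44250689] [-3.13965490e+00  1.22311584e-04  2.90785944e+00] 18.700000000000003 0.0
scene 592.7654089508269 318.4506908404667 237.77741110487136 [[-0.931, -0.364, 0.01, 553.048], [-0.316, 0.796, -0.516, 71.355], [0.18, -0.484, -0.856, 1174.538], [0.0, 0.0, 0.0, 1.0]]
top 542.7491914509518 319.97917960882216 239.71453399722418 [[0.146, -0.989, -0.001, 120.906], [-0.966, -0.142, -0.214, 576.375], [0.212, 0.032, -0.977, 915.506], [0.0, 0.0, 0.0, 1.0]]
wrist 375.1439350277849 319.13394567175453 234.85841586620103 [[0.231, 0.973, -0.001, -649.227], [0.936, -0.222, 0.274, -34.897], [0.267, -0.065, -0.962, 390.066], [0.0, 0.0, 0.0, 1.0]]
```

View pics/scene0.png

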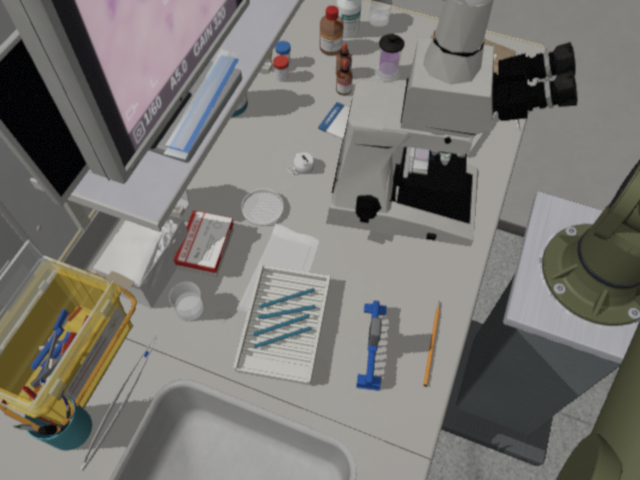

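View pics/top0.png

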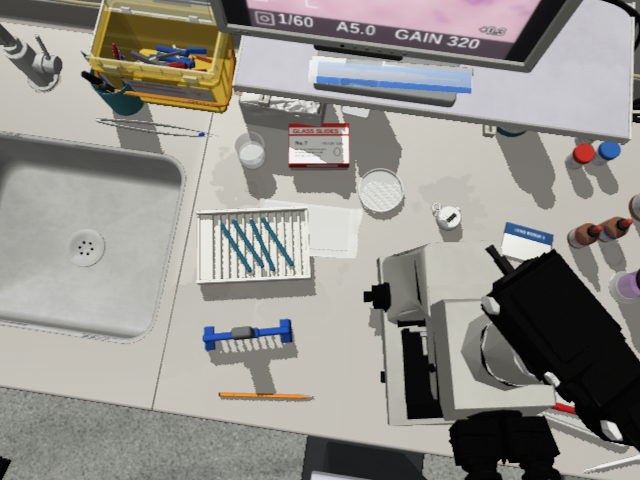

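The scene view shows the tray at about (283,325) and the rake at (373,345). In the top view the tray runs from about (197,210) to (311,282), with the apron on the left. The rake is at (247,334), its head about 90° from where it has to be.

```bash
cat > h.py <<'E'
from bench import r, optics, ticket
import cv2, numpy as np
def ray(c,uv,z):
    E=np.array(c['extrinsics']);R=E[:3,:3];t=E[:3,3];o=-R.T@t
    d=R.T@np.array([(uv[0]-c['cx'])/c['fx'],(uv[1]-c['cy'])/c['fy'],1]);return o+d*(z-o[2])/d[2]
def proj(c,p):
    E=np.array(c['extrinsics']);q=E[:3,:3]@np.array(p)+E[:3,3];return [c['fx']*q[0]/q[2]+c['cx'],c['fy']*q[1]/q[2]+c['cy']]
E
python3 - <<'E'
from h import *
c=optics.get_calibration('top');im=cv2.imread('pics/top0.png')
for uv in [(197,211),(307,207),(311,279),(199,283)]: print(ray(c,uv,30).round(1))
hsv=cv2.cvtColor(im,cv2.COLOR_BGR2HSV)
m=cv2.inRange(hsv,(105,150,60),(125,255,255));m[:300]=0;m[370:]=0;m[:,:190]=0;m[:,310:]=0
n,l,st,ce=cv2.connectedComponentsWithStats(m)
for i in range(1,n):
    if st[i,4]>20: print(st[i],ce[i])
pts=np.argwhere(m)[:,::-1].astype(np.float32);b=cv2.boxPoints(cv2.minAreaRect(pts))
for p in b: print(p,ray(c,p,45).round(1))
print('handle top',ray(c,(243,329),104).round(1))
cr=im[195:365,180:330];cv2.imwrite('pics/c1.png',cv2.resize(cr,None,fx=3.5,fy=3.5,interpolation=cv2.INTER_CUBIC))
E
```

```text
[580.6 442.2  30. ]
[618.6 238.2  30. ]
[484.2 210.3  30. ]
[447.  412.1  30. ]
[253 320  39  23 396] [276.34090909 330.98737374]
[203 327  31  23 329] [213.66261398 337.35866261]
[201.90152 327.3877 ] [368.5 388.1  45. ]
[289.5363 319.0979] [405.5 236.7  45. ]
[291.65213 341.46533] [367.4 226.9  45. ]
[204.01736 349.75513] [330.8 376.9  45. ]
handle top [374.5 306.9 104. ]
```

View pics/c1.png

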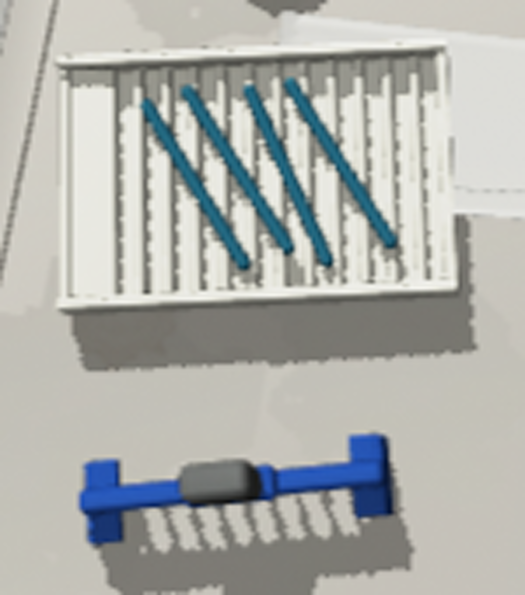

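The zoomed crop shows the apron on the tray's left, four rods askew, and the rake's head lying roughly along world y. The tray measures 137 x 207 mm, which matches, with yaw about 10.5° and origin about (533,323). The rake is at about (370,307), its x axis at about -76.5°. I'll move above it.

>>> apply_moves(
  series=[
    {"hand": 0, "x": -36.4, "y": -33.1},
    {"x": -36.4, "y": -33.1},
    {"x": -36.4, "y": -33.1},
    {"x": -36.4, "y": -33.1},
    {"x": -36.4, "y": -33.1},
  ],
)

```text
validation failed for argument at $.se...
```

>>> apply_moves(
  series=[
    {"x": -36.4, "y": -33.1},
    {"x": -36.4, "y": -33.1},
    {"x": -36.4, "y": -33.1},
    {"rz": 10.5},
    {"rz": 10.5},
  ],
)

```text
validation failed for argument at $.se...
```

>>> apply_moves(
  series=[
    {"rz": 10.5},
    {"rz": 10.5},
    {"rz": 10.5},
    {"rz": 10.5},
    {},
  ],
)

```text
validation failed for argument at $.se...
```

>>> apply_moves(
  series=[
    {"hand": 0, "x": -36.4, "y": -33.1, "z": 0, "rx": 0, "ry": 0, "rz": 0},
    {"hand": 0, "x": -36.4, "y": -33.1, "z": 0, "rx": 0, "ry": 0, "rz": 0},
    {"hand": 0, "x": -36.4, "y": -33.1, "z": 0, "rx": 0, "ry": 0, "rz": 0},
    {"hand": 0, "x": -36.4, "y": -33.1, "z": 0, "rx": 0, "ry": 0, "rz": 0},
    {"hand": 0, "x": -36.4, "y": -33.1, "z": 0, "rx": 0, "ry": 0, "rz": 0},
  ],
)

```text
time: 0.78
tcp_pos: [290.1, 427.6, 222.4]
orientation: [-3.142, 0.0, 2.908]
wrist_force: [0.8, -0.3, 0.3]
finger_gap: 87.1
finger_force: 0.0
```

>>> apply_moves(
  series=[
    {"hand": 0, "x": -36.4, "y": -33.1, "z": 0, "rx": 0, "ry": 0, "rz": 0},
    {"hand": 0, "x": -36.4, "y": -33.1, "z": 0, "rx": 0, "ry": 0, "rz": 10.5},
    {"hand": 0, "x": 0, "y": 0, "z": 0, "rx": 0, "ry": 0, "rz": 10.5},
    {"hand": 0, "x": 0, "y": 0, "z": 0, "rx": 0, "ry": 0, "rz": 10.5},
    {"hand": 0, "x": 0, "y": 0, "z": 0, "rx": 0, "ry": 0, "rz": 10.5},
  ],
)

```text
time: 1.4
tcp_pos: [344.8, 347.6, 222.4]
orientation: [-3.141, -0.0, 2.168]
wrist_force: [0.3, 0.6, -0.2]
finger_gap: 86.7
finger_force: 0.0
```

>>> apply_moves(
  series=[
    {"hand": 0, "x": 0, "y": 0, "z": 0, "rx": 0, "ry": 0, "rz": 10.5},
    {"hand": 0, "x": 0, "y": 0, "z": 0, "rx": 0, "ry": 0, "rz": 10.5},
    {"hand": 0, "x": 0, "y": 0, "z": 0, "rx": 0, "ry": 0, "rz": 0},
    {"hand": 0, "x": 0, "y": 0, "z": 0, "rx": 0, "ry": 0, "rz": 0},
  ],
)

```text
time: 1.9
tcp_pos: [344.7, 347.8, 222.4]
orientation: [-3.141, 0.0, 1.811]
wrist_force: [-0.5, -0.0, -0.4]
finger_gap: 87.1
finger_force: 0.0
```

```bash
python3 - <<'E'
from h import *
s=r.sense();print(s['tcp_pos'],s['orientation'],s['joint_pos'])
im=optics.snapshot('wrist');c=optics.get_calibration('wrist');cv2.imwrite('pics/w1.png',im)
import json;json.dump({k:np.array(v).tolist() for k,v in c.items()},open('w1.json','w'))
hsv=cv2.cvtColor(im,cv2.COLOR_BGR2HSV)
m=cv2.inRange(hsv,(105,150,60),(125,255,255))
n,l,st,ce=cv2.connectedComponentsWithStats(m)
for i in range(1,n):
    if st[i,4]>100: print(st[i],ce[i])
t=optics.get_calibration('top')
for uv,z in [((365,295),100),((380,260),100),((385,290),200),((375,300),150)]: print('mic',ray(t,uv,z).round())
E
```

```text
[344.71752152 347.82780628 222.44037824] [-3.14145930e+00  1.04602827e-04  1.81133350e+00] [-0.97921442 -0.0225471   0.13329783  1.84128717  0.00310132  1.32282295
 -0.60617461]
[329 172  27  70 866] [339.37759815 201.58891455]
[330 297  23  18 318] [339.79874214 306.32075472]
[315 303  13  11 121] [320.66942149 308.26446281]
mic [461. 113. 100.]
mic [524.  95. 100.]
mic [460.  91. 200.]
mic [449. 100. 150.]
```

View pics/w1.png

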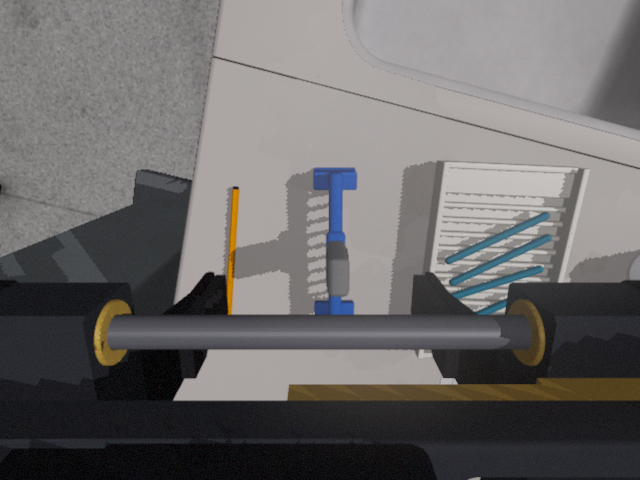

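The wrist image shows the rake vertical at column 335, with the handle at about (337,270) between the fingers and the near shoe at (335,178). The tray is to the right. Next I'll work out where the handle is.

```bash
python3 - <<'E'
from h import *
import json;c=json.load(open('w1.json'));E=np.array(c['extrinsics']);print('cam',(-E[:3,:3].T@E[:3,3]).round(1))
im=cv2.imread('pics/w1.png')
for v in (235,240,244,248,254,262,270,280,290,294,297,300): print(v,im[v,322:354:3].tolist() if v in(262,) else im[v,338].tolist())
for z in (16,45): 
  for uv in [(314,170),(356,170),(314,188),(356,188),(330,314),(354,314),(335,235)]: print(z,uv,ray(c,uv,z).round(1))
for uv in [(328,248),(348,248),(328,294),(349,294)]: print(uv,ray(c,uv,104).round(1),ray(c,uv,49).round(1))
cv2.imwrite('pics/w1c.png',cv2.resize(im[150:330,290:390],None,fx=3.3,fy=3.3,interpolation=cv2.INTER_CUBIC))
E
```

```text
cam [327.9 420.2 384.8]
235 [165, 95, 59]
240 [142, 89, 63]
244 [84, 81, 84]
248 [81, 79, 81]
254 [80, 79, 81]
262 [[161, 163, 169], [145, 147, 152], [75, 71, 74], [98, 97, 98], [114, 109, 111], [116, 113, 115], [119, 117, 119], [118, 115, 117], [121, 118, 119], [144, 145, 148], [160, 162, 168]]
270 [115, 113, 115]
280 [117, 116, 116]
290 [117, 115, 116]
294 [108, 106, 108]
297 [156, 91, 56]
300 [169, 94, 53]
16 (314, 170) [332.7 381.1  16. ]
16 (356, 170) [372.5 390.9  16. ]
16 (314, 188) [336.8 364.   16. ]
16 (356, 188) [377.1 373.9  16. ]
16 (330, 314) [386.  234.4  16. ]
16 (354, 314) [411.3 240.6  16. ]
16 (335, 235) [369.  322.2  16. ]
45 (314, 170) [332.3 384.2  45. ]
45 (356, 170) [369.  393.2  45. ]
45 (314, 188) [336.1 368.4  45. ]
45 (356, 188) [373.2 377.5  45. ]
45 (330, 314) [381.4 249.1  45. ]
45 (354, 314) [404.8 254.8  45. ]
45 (335, 235) [365.8 329.9  45. ]
(328, 248) [356.5 334.  104. ] [362.1 317.1  49. ]
(348, 248) [371.8 337.7 104. ] [380.4 321.6  49. ]
(328, 294) [366.1 295.8 104. ] [373.6 271.5  49. ]
(349, 294) [382.7 299.9 104. ] [393.5 276.4  49. ]
```

View pics/w1c.png

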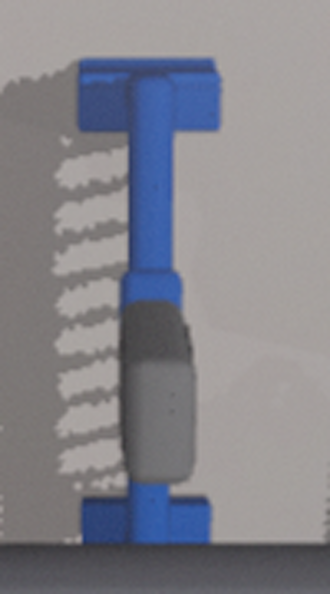

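```bash
python3 - <<'E'
from h import *
import json;c=json.load(open('w1.json'))
h=ray(c,(339.7,277.7),104);k=[ray(c,p,104) for p in[(340,259),(340,296.4),(330,277),(349.4,277)]]
print(h,np.linalg.norm(k[0]-k[1]),np.linalg.norm(k[2]-k[3]))
a=ray(c,(335.6,181),45);b=ray(c,(334.9,305),45);d=b-a;print(a,b,np.degrees(np.arctan2(d[1],d[0])))
s=r.sense();yaw=s['orientation'][2];print(np.degrees(yaw));tx=np.array([np.cos(yaw),np.sin(yaw)]);ty=np.array([tx[1],-tx[0]])
e=h[:2]-s['tcp_pos'][:2];print('dx',e@tx,'dy',e@ty,'dz to tcp z', 76-r.tcp_to_grasp)
E
```

```text
[371.76946193 311.9220175  104.        ] 32.33133503953643 15.595510765987894
[353.63021439 379.25175835  45.        ] [383.72609354 259.80333642  45.        ] -75.85826723148354
103.74802172424131
dx -41.330047224420845 dy 17.724347097328238 dz to tcp z 57.3
```

>>> apply_moves(
  series=[
    {"hand": 0, "x": -40.5, "y": 18, "z": 0, "rx": 0, "ry": 0, "rz": -0.3},
    {"hand": 0, "x": 0, "y": 0, "z": 55, "rx": 0, "ry": 0, "rz": 0},
    {"hand": 0, "x": 0, "y": 0, "z": 50, "rx": 0, "ry": 0, "rz": 0},
    {"hand": 0, "x": 0, "y": 0, "z": 40, "rx": 0, "ry": 0, "rz": 0},
    {"hand": 0, "x": 0, "y": 0, "z": 20, "rx": 0, "ry": 0, "rz": 0},
  ],
)

```text
time: 2.58
tcp_pos: [370.6, 311.6, 55.1]
orientation: [-3.139, 0.002, 1.815]
wrist_force: [0.5, 0.4, 0.3]
finger_gap: 87.1
finger_force: 0.0
```

>>> apply_moves(
  series=[
    {"hand": 0, "x": 0, "y": 0, "z": 0, "rx": 0, "ry": 0, "rz": 0},
    {"hand": 0.6, "x": 0, "y": 0, "z": 0, "rx": 0, "ry": 0, "rz": 0},
    {"hand": 0.6, "x": 0, "y": 0, "z": 0, "rx": 0, "ry": 0, "rz": 0},
    {"hand": 0.6, "x": 0, "y": 0, "z": 0, "rx": 0, "ry": 0, "rz": 0},
    {"hand": 0.6, "x": 0, "y": 0, "z": 0, "rx": 0, "ry": 0, "rz": 0},
  ],
  grip_force=20,
)

```text
time: 3.2
tcp_pos: [372.1, 313.0, 58.1]
orientation: [3.141, -0.001, 1.814]
wrist_force: [-0.0, -0.1, -0.2]
finger_gap: 54.7
finger_force: 0.0
```

```bash
python3 - <<'E'
from h import *
im=optics.snapshot('wrist');cv2.imwrite('pics/w2.png',im);s=r.sense();print(s['finger_gap'],s['tcp_pos'])
E
```

```text
51.10577969960787 [371.9664346  312.92781085  57.8957124 ]
```

View pics/w2.png

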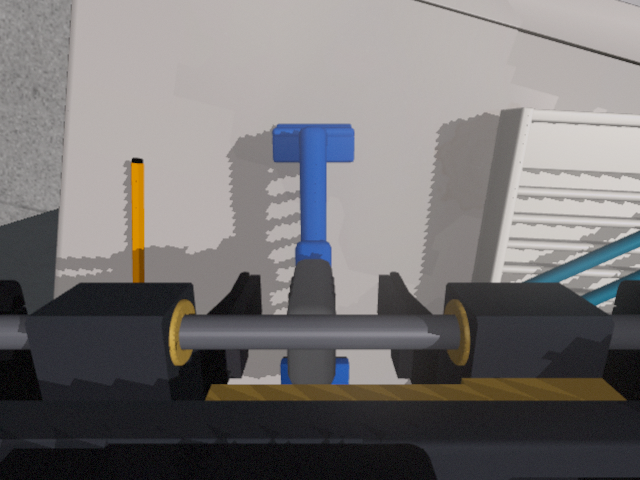

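The open fingers straddle the handle evenly: it is at column 313, the fingers at 258 and 380. I'll finish closing.

>>> apply_moves(
  series=[
    {"hand": 1, "x": 0, "y": 0, "z": 0, "rx": 0, "ry": 0, "rz": 0},
    {"hand": 1, "x": 0, "y": 0, "z": 0, "rx": 0, "ry": 0, "rz": 0},
    {"hand": 1, "x": 0, "y": 0, "z": 0, "rx": 0, "ry": 0, "rz": 0},
    {"hand": 1, "x": 0, "y": 0, "z": 0, "rx": 0, "ry": 0, "rz": 0},
    {"hand": 1, "x": 0, "y": 0, "z": 0, "rx": 0, "ry": 0, "rz": 0},
  ],
  grip_force=25,
)

```text
time: 3.88
tcp_pos: [371.6, 312.7, 57.5]
orientation: [-3.141, 0.0, 1.814]
wrist_force: [-0.5, -0.6, 0.0]
finger_gap: 17.6
finger_force: 25.0
```

>>> apply_moves(
  series=[
    {"hand": 1, "x": 0, "y": 0, "z": 0, "rx": 0, "ry": 0, "rz": 0},
    {"hand": 1, "x": 0, "y": 0, "z": -30, "rx": 0, "ry": 0, "rz": 0},
    {"hand": 1, "x": 0, "y": 0, "z": -40, "rx": 0, "ry": 0, "rz": 0},
    {"hand": 1, "x": 0, "y": 0, "z": 0, "rx": 0, "ry": 0, "rz": 0},
    {"hand": 1, "x": 0, "y": 0, "z": 0, "rx": 0, "ry": 0, "rz": 0},
  ],
)

```text
time: 4.5
tcp_pos: [371.3, 312.3, 126.7]
orientation: [-3.141, 0.001, 1.813]
wrist_force: [-1.3, -0.5, -1.9]
finger_gap: 18.0
finger_force: 25.0
```

```bash
python3 - <<'E'
from h import *
s=r.sense();print(s)
yaw=s['orientation'][2];w=np.degrees(yaw)
for tgt,n in [((517,409.7),'apron'),((533.1,323.2),'orig')]:
    y=np.radians(190.5);d=np.array(tgt)-s['tcp_pos'][:2];tx=np.array([np.cos(yaw),np.sin(yaw)]);ty=np.array([tx[1],-tx[0]]);print(n,d,'tool now',d@tx,d@ty,'rz',w-190.5)
E
```

```text
{'time': 4.5, 'joint_pos': array([-0.93291931,  0.04222142,  0.18352515,  1.97589081, -0.00851586,
        1.12536875, -0.50321686]), 'joint_velocities': array([ 6.58981537e-04,  1.58778729e-02, -8.82311697e-05,  1.83933900e-02,
       -2.23474988e-03,  3.71172346e-03, -2.80449147e-04]), 'joint_torque': array([ 2.17698177e-02, -3.24400377e+01,  3.10031036e-01, -3.06939948e+01,
       -5.80834947e-02, -7.94477435e-02, -2.16981323e-03]), 'tcp_pos': array([371.34692015, 312.29997096, 126.67033796]), 'orientation': array([-3.14058210e+00,  5.81887796e-04,  1.81345579e+00]), 'wrist_force': array([-1.32567803, -0.45206111, -1.93616407]), 'torque': array([-0.13674137,  0.10355684,  0.02574275]), 'finger_force': 24.99988367082551, 'finger_gap': 18.01977487770584}
apron [145.65307985  97.40002904] tool now 59.54818661094897 164.78955913258855 rz -86.59663688030815
orig [161.75307985  10.90002904] tool now -28.286158016081565 159.6332131453575 rz -86.59663688030815
```

>>> apply_moves(
  series=[
    {"hand": 1, "x": 20, "y": 55, "z": -5, "rx": 0, "ry": 0, "rz": 0},
    {"hand": 1, "x": 20, "y": 55, "z": -5, "rx": 0, "ry": 0, "rz": 0},
    {"hand": 1, "x": 19.5, "y": 55, "z": 0, "rx": 0, "ry": 0, "rz": 0},
    {"hand": 1, "x": 0, "y": 0, "z": 0, "rx": 0, "ry": 0, "rz": -9.6},
    {"hand": 1, "x": 0, "y": 0, "z": 0, "rx": 0, "ry": 0, "rz": -9.6},
  ],
)

```text
time: 5.12
tcp_pos: [517.1, 409.3, 133.6]
orientation: [-3.136, 0.001, 2.154]
wrist_force: [0.3, -0.6, -0.9]
finger_gap: 17.7
finger_force: 25.0
```

>>> apply_moves(
  series=[
    {"hand": 1, "x": 0, "y": 0, "z": 0, "rx": 0, "ry": 0, "rz": -9.6},
    {"hand": 1, "x": 0, "y": 0, "z": 0, "rx": 0, "ry": 0, "rz": -9.6},
    {"hand": 1, "x": 0, "y": 0, "z": 0, "rx": 0, "ry": 0, "rz": -9.6},
    {"hand": 1, "x": 0, "y": 0, "z": 0, "rx": 0, "ry": 0, "rz": -9.6},
    {"hand": 1, "x": 0, "y": 0, "z": 0, "rx": 0, "ry": 0, "rz": -9.6},
  ],
)

```text
time: 5.75
tcp_pos: [516.6, 409.3, 134.8]
orientation: [-3.138, -0.003, 2.992]
wrist_force: [-0.6, -0.5, -2.1]
finger_gap: 17.8
finger_force: 25.0
```

>>> apply_moves(
  series=[
    {"hand": 1, "x": 0, "y": 0, "z": 0, "rx": 0, "ry": 0, "rz": -9.6},
    {"hand": 1, "x": 0, "y": 0, "z": 0, "rx": 0, "ry": 0, "rz": -9.6},
    {"hand": 1, "x": 0, "y": 0, "z": 0, "rx": 0, "ry": 0, "rz": 0},
    {"hand": 1, "x": 0, "y": 0, "z": 0, "rx": 0, "ry": 0, "rz": 0},
  ],
)

```text
time: 6.25
tcp_pos: [517.2, 409.7, 136.2]
orientation: [-3.141, -0.002, -2.965]
wrist_force: [0.5, 0.4, -2.0]
finger_gap: 17.7
finger_force: 25.0
```

```bash
python3 - <<'E'
from h import *
import json
s=r.sense();print(s['tcp_pos'],s['orientation'],s['joint_pos'])
im=optics.snapshot('wrist');c=optics.get_calibration('wrist');cv2.imwrite('pics/w3.png',im)
json.dump({k:np.array(v).tolist() for k,v in c.items()},open('w3.json','w'))
cv2.imwrite('pics/top3.png',optics.snapshot('top'))
E
```

```text
[517.24982675 409.71239776 136.21603245] [-3.14061883e+00 -1.77083782e-03 -2.96462188e+00] [-0.69665157  0.39182068 -0.01733744  1.53097756  0.00697666  1.22087518
  1.03268753]
```

View pics/w3.png

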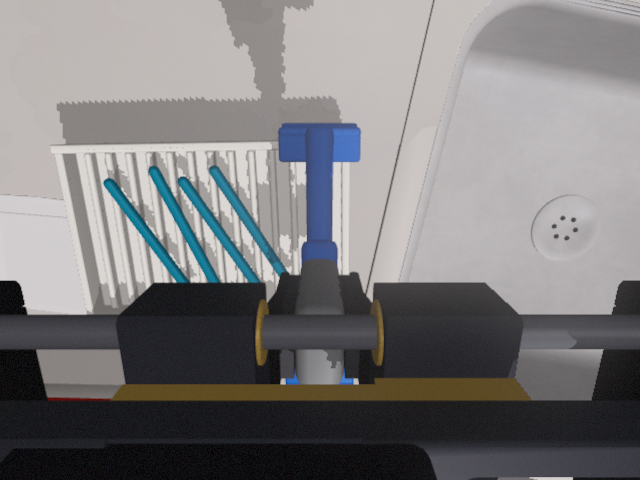

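The image shows the near rim's outer edge from (53,148) to (280,143), the tray's +y end at about column 349, and the near shoe's outer edge at row 124 (columns 280 to 360). The rake is almost over the apron.

```bash
python3 - <<'E'
from h import *
import json
c=json.load(open('w3.json'));im=cv2.imread('pics/w3.png');g=cv2.cvtColor(im,cv2.COLOR_BGR2GRAY).astype(int)
E=np.array(c['extrinsics']);print('cam',(-E[:3,:3].T@E[:3,3]).round(1))
pts=[]
for u in range(75,270,8):
    col=g[120:165,u]; d=np.diff(col[:]); v=120+np.argmax(d[:])+.5; pts.append((u,v,ray(c,(u,v+.5),30)))
print([(p[0],p[1]) for p in pts])
P=np.array([p[2][:2] for p in pts]);vx,vy,x0,y0=cv2.fitLine(P.astype(np.float32),cv2.DIST_HUBER,0,.01,.01).ravel()
print('rim edge dir',np.degrees(np.arctan2(vy,vx)),x0,y0, 'resid',np.abs((P-[x0,y0])@[-vy,vx]).max())
tcp=np.array([517.25,409.71]);yaw=-2.96462;tx=np.array([np.cos(yaw),np.sin(yaw)]);ty=np.array([tx[1],-tx[0]])
n=np.array([-vy,vx]);print('rim dist from tcp',(np.array([x0,y0])-tcp)@n)
for z in (115,100,79):  # shoe top, skirt
    for uv in [(283,124.5),(357,124.5),(280,143),(360,143)]:
        e=ray(c,uv,z)[:2]-tcp;print(z,uv,'tool',(e@tx).round(1),(e@ty).round(1))
for nm,uv in [('L',(53,148)),('R',(348.5,170)),('Rb',(348.5,250)),('Lb',(86,300))]:
    e=ray(c,uv,30);print(nm,e.round(1))
# right edge rows
for v in (180,200,220,240): print(v,g[v,335:360].tolist())
E
```

```text
cam [444.8 396.4 299. ]
[(75, np.float64(144.5)), (83, np.float64(144.5)), (91, np.float64(144.5)), (99, np.float64(144.5)), (107, np.float64(144.5)), (115, np.float64(143.5)), (123, np.float64(143.5)), (131, np.float64(143.5)), (139, np.float64(143.5)), (147, np.float64(143.5)), (155, np.float64(143.5)), (163, np.float64(143.5)), (171, np.float64(143.5)), (179, np.float64(142.5)), (187, np.float64(142.5)), (195, np.float64(142.5)), (203, np.float64(142.5)), (211, np.float64(142.5)), (219, np.float64(142.5)), (227, np.float64(142.5)), (235, np.float64(141.5)), (243, np.float64(141.5)), (251, np.float64(141.5)), (259, np.float64(141.5)), (267, np.float64(141.5))]
rim edge dir -78.83841 473.16943 296.37 resid 0.32492356364997543
rim dist from tcp -65.18676542762338
115 (283, 124.5) tool 75.4 -17.4
115 (357, 124.5) tool 75.4 17.4
115 (280, 143) tool 66.9 -19.1
115 (360, 143) tool 67.0 19.1
100 (283, 124.5) tool 75.5 -18.8
100 (357, 124.5) tool 75.6 18.8
100 (280, 143) tool 66.4 -20.6
100 (360, 143) tool 66.4 20.6
79 (283, 124.5) tool 75.7 -20.8
79 (357, 124.5) tool 75.8 20.9
79 (280, 143) tool 65.6 -22.7
79 (360, 143) tool 65.6 22.9
L [490.9 215.3  30. ]
R [469.2 421.8  30. ]
Rb [527.8 433.7  30. ]
Lb [604.7 239.2  30. ]
180 [215, 214, 215, 215, 215, 205, 174, 183, 210, 214, 215, 215, 217, 214, 202, 187, 188, 187, 187, 187, 188, 189, 186, 187, 189]
200 [215, 215, 216, 216, 215, 198, 150, 183, 211, 215, 216, 217, 219, 214, 198, 188, 188, 188, 188, 189, 187, 188, 189, 188, 188]
220 [216, 217, 216, 217, 218, 208, 175, 182, 210, 216, 216, 218, 219, 210, 191, 189, 188, 188, 187, 188, 189, 188, 188, 188, 188]
240 [217, 217, 216, 217, 218, 208, 176, 182, 211, 215, 219, 220, 220, 210, 188, 188, 187, 189, 188, 189, 188, 187, 188, 189, 189]
```

>>> apply_moves(
  series=[
    {"hand": 1, "x": -1.5, "y": 0, "z": 0, "rx": 0, "ry": 0, "rz": -1.0},
    {"hand": 1, "x": 0, "y": 0, "z": 22, "rx": 0, "ry": 0, "rz": 0},
    {"hand": 1, "x": 0, "y": 0, "z": 22, "rx": 0, "ry": 0, "rz": 0},
    {"hand": 1, "x": 0, "y": 0, "z": 0, "rx": 0, "ry": 0, "rz": 0},
    {"hand": 1, "x": 0, "y": 0, "z": 0, "rx": 0, "ry": 0, "rz": 0},
  ],
)

```text
time: 6.98
tcp_pos: [519.7, 410.9, 94.5]
orientation: [3.141, 0.001, -2.944]
wrist_force: [0.5, 0.3, -1.5]
finger_gap: 17.7
finger_force: 25.0
```

```bash
python3 - <<'E'
from h import *
import json
s=r.sense();print(s['tcp_pos'],s['orientation'],s['wrist_force'])
im=optics.snapshot('wrist');c=optics.get_calibration('wrist');cv2.imwrite('pics/w4.png',im)
json.dump({k:np.array(v).tolist() for k,v in c.items()},open('w4.json','w'))
t=optics.snapshot('top');cv2.imwrite('pics/top4.png',t)
a=cv2.resize(im[60:300,100:420],(480,360),interpolation=cv2.INTER_CUBIC);b=cv2.resize(t[190:310,175:275],(300,360),interpolation=cv2.INTER_CUBIC)
cv2.imwrite('pics/c4.png',np.hstack([a,b]))
E
```

```text
[519.68558474 410.88418094  94.54862631] [ 3.14091928e+00  1.23964062e-03 -2.94428342e+00] [ 0.50592963  0.33006607 -1.51630478]
```

View pics/c4.png

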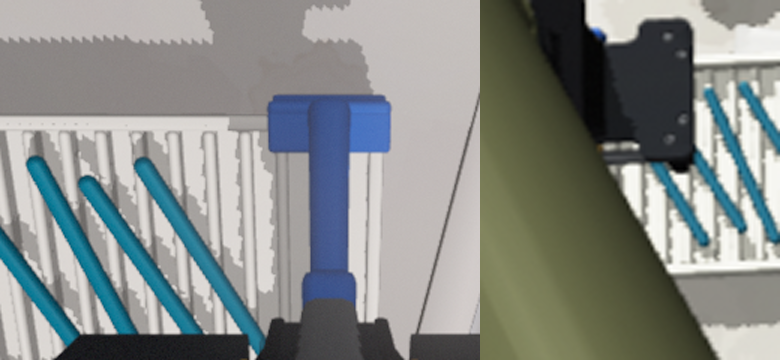

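The left half shows the head centred over the apron (crop columns 290 to 370), with the near shoe just outside the rim line. In the top view the arm hides the rake. I'll re-measure the gap between shoe and rim.

```bash
python3 - <<'E'
from h import *
import json
c=json.load(open('w4.json'));im=cv2.imread('pics/w4.png');g=cv2.cvtColor(im,cv2.COLOR_BGR2GRAY).astype(int)
tcp=np.array([519.69,410.88]);yaw=-2.94428;tx=np.array([np.cos(yaw),np.sin(yaw)]);ty=np.array([tx[1],-tx[0]])
pts=[]
for u in range(110,270,8):
    d=np.diff(g[115:160,u]); v=115+np.argmax(d)+1; pts.append(ray(c,(u,v),30)[:2]-tcp)
P=np.array([[p@tx,p@ty] for p in pts]);k=np.polyfit(P[:,1],P[:,0],1);print('rim tool x at ty=0',k[1],'slope deg',np.degrees(np.arctan(k[0])),'res',np.abs(np.polyval(k,P[:,1])-P[:,0]).max())
hsv=cv2.cvtColor(im,cv2.COLOR_BGR2HSV);m=cv2.inRange(hsv,(105,140,50),(125,255,255))
for u in range(284,358,8):
    v=np.argmax(m[:,u]>0); p=ray(c,(u,v),37)[:2]-tcp; print(u,v,(p@tx).round(2),(ray(c,(u,v),60)[:2]-tcp)@tx)
E
```

```text
rim tool x at ty=0 64.7151922544504 slope deg -1.9562079149536038 res 3.69600095663165
284 130 72.48 72.64778271409538
292 128 73.57 73.62339380001961
300 129 73.03 73.13932391147218
308 245 4.34 11.628156793959898
316 129 73.03 73.14385143665177
324 129 73.03 73.14611534942158
332 128 73.58 73.63475858323633
340 129 73.04 73.15064347535444
348 129 73.04 73.1529076885308
356 129 73.04 73.15517200185597
```

```bash
python3 - <<'E'
from h import *
import json
c=json.load(open('w4.json'));im=cv2.imread('pics/w4.png');g=cv2.cvtColor(im,cv2.COLOR_BGR2GRAY).astype(int)
for u in (120,150,180,210,240,260,270): print(u,'r128+',g[128:152,u].tolist())
for u in (290,345): print(u,'r118+',im[118:136,u].tolist())
E
```

```text
120 r128+ [134, 135, 134, 135, 133, 132, 134, 128, 123, 163, 204, 213, 213, 213, 199, 208, 218, 217, 192, 160, 169, 193, 205, 201]
150 r128+ [135, 134, 133, 135, 136, 135, 135, 127, 121, 160, 202, 214, 214, 215, 186, 203, 219, 218, 202, 171, 153, 155, 148, 137]
180 r128+ [135, 138, 136, 137, 135, 136, 136, 131, 122, 155, 200, 213, 215, 214, 217, 217, 218, 217, 208, 212, 217, 216, 217, 217]
210 r128+ [136, 137, 136, 134, 136, 136, 135, 132, 121, 153, 198, 212, 214, 215, 214, 216, 218, 217, 210, 210, 185, 158, 157, 157]
240 r128+ [137, 137, 138, 137, 138, 139, 136, 129, 120, 150, 194, 212, 214, 214, 215, 216, 217, 217, 213, 182, 174, 199, 213, 216]
260 r128+ [139, 139, 139, 140, 140, 141, 142, 139, 124, 147, 163, 166, 164, 164, 162, 161, 160, 155, 140, 126, 139, 160, 178, 182]
270 r128+ [137, 137, 138, 137, 137, 134, 135, 137, 126, 146, 161, 166, 165, 163, 162, 162, 160, 157, 140, 174, 207, 215, 215, 215]
290 r118+ [[133, 136, 142], [134, 136, 142], [134, 137, 142], [134, 137, 140], [126, 125, 128], [122, 92, 85], [125, 77, 59], [126, 78, 59], [121, 74, 59], [127, 79, 62], [134, 81, 61], [142, 86, 63], [147, 90, 65], [146, 88, 61], [145, 90, 65], [141, 85, 63], [138, 84, 63], [135, 83, 62]]
345 r118+ [[142, 142, 146], [139, 138, 145], [139, 141, 145], [139, 139, 146], [125, 127, 129], [126, 99, 94], [130, 85, 72], [129, 82, 69], [124, 82, 69], [136, 86, 69], [155, 96, 73], [170, 105, 72], [183, 112, 76], [190, 117, 77], [193, 119, 76], [194, 119, 76], [197, 120, 76], [188, 116, 77]]
```

```bash
python3 - <<'E'
from h import *
import json
c=json.load(open('w4.json'))
E=np.array(c['extrinsics']);cam=(-E[:3,:3].T@E[:3,3])
tcp=np.array([519.69,410.88]);yaw=-2.94428;tx=np.array([np.cos(yaw),np.sin(yaw)]);print('cam tool x',(cam[:2]-tcp)@tx,cam[2])
for v,z in [(137.2,30),(146.6,30),(122.7,37),(122.7,50),(127.5,45)]: print(v,z,(ray(c,(320,v),z)[:2]-tcp)@tx)
E
```

```text
cam tool x 74.09941514698869 257.11988624233004
137.2 30 68.37442456509666
146.6 30 63.00528091787459
122.7 37 76.4424485451227
122.7 50 76.30407197817222
127.5 45 73.85714105753655
```

>>> apply_moves(
  series=[
    {"hand": 1, "x": 0.7, "y": 0, "z": 8, "rx": 0, "ry": 0, "rz": 0},
    {"hand": 1, "x": 0, "y": 0, "z": 6, "rx": 0, "ry": 0, "rz": 0},
    {"hand": 1, "x": 0, "y": 0, "z": 0, "rx": 0, "ry": 0, "rz": 0},
    {"hand": 1, "x": 0, "y": 0, "z": 0, "rx": 0, "ry": 0, "rz": 0},
  ],
)

```text
time: 7.58
tcp_pos: [518.5, 410.4, 79.6]
orientation: [3.142, 0.0, -2.944]
wrist_force: [-0.7, 0.5, -1.3]
finger_gap: 17.9
finger_force: 25.0
```

>>> apply_moves(
  series=[
    {"hand": 1, "x": 0, "y": 0, "z": 2, "rx": 0, "ry": 0, "rz": 0},
    {"hand": 1, "x": 0, "y": 0, "z": 1, "rx": 0, "ry": 0, "rz": 0},
    {"hand": 1, "x": 0, "y": 0, "z": 0, "rx": 0, "ry": 0, "rz": 0},
    {"hand": 1, "x": 0, "y": 0, "z": 0, "rx": 0, "ry": 0, "rz": 0},
  ],
)

```text
time: 8.07
tcp_pos: [518.6, 410.3, 76.7]
orientation: [3.142, 0.0, -2.944]
wrist_force: [-0.3, 0.0, -2.2]
finger_gap: 18.3
finger_force: 25.0
```

>>> apply_moves(
  series=[
    {"hand": 1, "x": 0, "y": 0, "z": 1, "rx": 0, "ry": 0, "rz": 0},
    {"hand": 1, "x": 0, "y": 0, "z": 1, "rx": 0, "ry": 0, "rz": 0},
    {"hand": 1, "x": 0, "y": 0, "z": 0, "rx": 0, "ry": 0, "rz": 0},
    {"hand": 1, "x": 0, "y": 0, "z": 0, "rx": 0, "ry": 0, "rz": 0},
  ],
)

```text
time: 8.57
tcp_pos: [518.5, 410.3, 74.6]
orientation: [3.142, 0.0, -2.944]
wrist_force: [-0.3, 0.1, -2.1]
finger_gap: 17.7
finger_force: 25.0
```

>>> apply_moves(
  series=[
    {"hand": 1, "x": 0, "y": 0, "z": 1, "rx": 0, "ry": 0, "rz": 0},
    {"hand": 1, "x": 0, "y": 0, "z": 0, "rx": 0, "ry": 0, "rz": 0},
    {"hand": 1, "x": 0, "y": 0, "z": 0, "rx": 0, "ry": 0, "rz": 0},
  ],
)

```text
time: 8.95
tcp_pos: [518.5, 410.3, 73.6]
orientation: [3.142, 0.0, -2.944]
wrist_force: [-0.5, 0.2, -2.2]
finger_gap: 18.0
finger_force: 25.0
```

>>> apply_moves(
  series=[
    {"hand": 1, "x": 0, "y": 0, "z": 0.7, "rx": 0, "ry": 0, "rz": 0},
    {"hand": 1, "x": 0, "y": 0, "z": 0, "rx": 0, "ry": 0, "rz": 0},
    {"hand": 1, "x": 0, "y": 0, "z": 0, "rx": 0, "ry": 0, "rz": 0},
  ],
)

```text
time: 9.32
tcp_pos: [518.6, 410.4, 73.3]
orientation: [3.141, 0.0, -2.944]
wrist_force: [-0.1, -1.4, 2.3]
finger_gap: 17.6
finger_force: 25.0
```

>>> apply_moves(
  series=[
    {"hand": 1, "x": 0, "y": 0, "z": 0.5, "rx": 0, "ry": 0, "rz": 0},
    {"hand": 1, "x": 0, "y": 0, "z": 0, "rx": 0, "ry": 0, "rz": 0},
    {"hand": 1, "x": 0, "y": 0, "z": 0, "rx": 0, "ry": 0, "rz": 0},
  ],
)

```text
time: 9.7
tcp_pos: [518.6, 410.4, 73.4]
orientation: [3.141, 0.001, -2.944]
wrist_force: [-2.5, -1.5, 5.4]
finger_gap: 17.8
finger_force: 25.0
```

>>> apply_moves(
  series=[
    {"hand": 1, "x": 0, "y": 0, "z": -0.2, "rx": 0, "ry": 0, "rz": 0},
    {"hand": 1, "x": 0, "y": -3, "z": 0, "rx": 0, "ry": 0, "rz": 0},
    {"hand": 1, "x": 0, "y": -4, "z": 0, "rx": 0, "ry": 0, "rz": 0},
    {"hand": 1, "x": 0, "y": -4, "z": 0, "rx": 0, "ry": 0, "rz": 0},
    {"hand": 1, "x": 0, "y": -4, "z": 0, "rx": 0, "ry": 0, "rz": 0},
  ],
)

```text
time: 10.32
tcp_pos: [521.9, 396.5, 73.4]
orientation: [3.14, 0.002, -2.944]
wrist_force: [-0.9, 2.5, 4.4]
finger_gap: 17.5
finger_force: 25.0
```

>>> apply_moves(
  series=[
    {"hand": 1, "x": 0, "y": -2, "z": 0, "rx": 0, "ry": 0, "rz": 0},
    {"hand": 1, "x": 0, "y": -2, "z": 0, "rx": 0, "ry": 0, "rz": 0},
    {"hand": 1, "x": 0, "y": -2, "z": 0, "rx": 0, "ry": 0, "rz": 0},
    {"hand": 1, "x": 0, "y": -2, "z": 0, "rx": 0, "ry": 0, "rz": 0},
  ],
)

```text
time: 10.82
tcp_pos: [523.5, 388.7, 73.3]
orientation: [3.14, 0.002, -2.944]
wrist_force: [-0.6, 3.9, 4.8]
finger_gap: 17.9
finger_force: 25.0
```

>>> apply_moves(
  series=[
    {"hand": 1, "x": 0, "y": -2.5, "z": 0, "rx": 0, "ry": 0, "rz": 0},
    {"hand": 1, "x": 0, "y": -2.5, "z": 0, "rx": 0, "ry": 0, "rz": 0},
    {"hand": 1, "x": 0, "y": -2.5, "z": 0, "rx": 0, "ry": 0, "rz": 0},
    {"hand": 1, "x": 0, "y": -2.5, "z": 0, "rx": 0, "ry": 0, "rz": 0},
  ],
)

```text
time: 11.32
tcp_pos: [525.4, 378.9, 73.3]
orientation: [3.14, 0.002, -2.944]
wrist_force: [-0.8, 2.4, 5.0]
finger_gap: 17.9
finger_force: 25.0
```

>>> apply_moves(
  series=[
    {"hand": 1, "x": 0, "y": -2.5, "z": 0, "rx": 0, "ry": 0, "rz": 0},
    {"hand": 1, "x": 0, "y": -2.5, "z": 0, "rx": 0, "ry": 0, "rz": 0},
    {"hand": 1, "x": 0, "y": -2.5, "z": 0, "rx": 0, "ry": 0, "rz": 0},
    {"hand": 1, "x": 0, "y": -2.5, "z": 0, "rx": 0, "ry": 0, "rz": 0},
  ],
)

```text
time: 11.82
tcp_pos: [527.5, 369.1, 73.3]
orientation: [3.14, 0.002, -2.944]
wrist_force: [-0.2, 2.8, 6.0]
finger_gap: 17.9
finger_force: 25.0
```

>>> apply_moves(
  series=[
    {"hand": 1, "x": 0, "y": -2, "z": -0.1, "rx": 0, "ry": 0, "rz": 0},
    {"hand": 1, "x": 0, "y": -2, "z": 0, "rx": 0, "ry": 0, "rz": 0},
    {"hand": 1, "x": 0, "y": -2, "z": 0, "rx": 0, "ry": 0, "rz": 0},
    {"hand": 1, "x": 0, "y": -2, "z": 0, "rx": 0, "ry": 0, "rz": 0},
  ],
)

```text
time: 12.32
tcp_pos: [528.8, 361.2, 73.3]
orientation: [3.14, 0.002, -2.944]
wrist_force: [-0.1, 4.2, 5.9]
finger_gap: 17.5
finger_force: 25.0
```

```bash
python3 - <<'E'
from h import *
im=optics.snapshot('scene');cv2.imwrite('pics/s5.png',im)
w=optics.snapshot('wrist')
cv2.imwrite('pics/c5.png',np.hstack([cv2.resize(im[255:395,220:360],(400,400),interpolation=cv2.INTER_CUBIC),cv2.resize(w[60:300,100:340],(400,400))]))
E
```

```text
(no output)
```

View pics/c5.png

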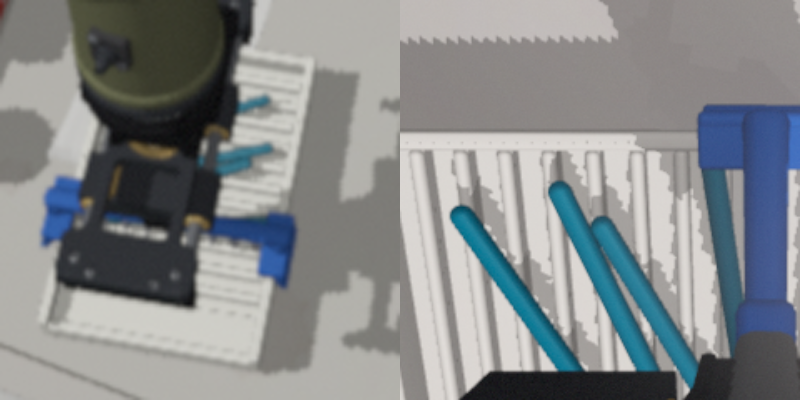

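The scene crop shows the rake riding square on the rims. In the wrist crop the first rod, at about (725,240), is nearly aligned against the tines, and the other three are still ahead. Continuing.

>>> apply_moves(
  series=[
    {"hand": 1, "x": 0, "y": -2, "z": 0, "rx": 0, "ry": 0, "rz": 0},
    {"hand": 1, "x": 0, "y": -2, "z": 0, "rx": 0, "ry": 0, "rz": 0},
    {"hand": 1, "x": 0, "y": -2, "z": 0, "rx": 0, "ry": 0, "rz": 0},
    {"hand": 1, "x": 0, "y": -2, "z": 0, "rx": 0, "ry": 0, "rz": 0},
  ],
)

```text
time: 12.92
tcp_pos: [530.4, 353.4, 73.3]
orientation: [3.14, 0.002, -2.944]
wrist_force: [-0.2, 2.3, 5.6]
finger_gap: 17.9
finger_force: 25.0
```

>>> apply_moves(
  series=[
    {"hand": 1, "x": 0, "y": -2, "z": 0, "rx": 0, "ry": 0, "rz": 0},
    {"hand": 1, "x": 0, "y": -2, "z": 0, "rx": 0, "ry": 0, "rz": 0},
    {"hand": 1, "x": 0, "y": -2, "z": 0, "rx": 0, "ry": 0, "rz": 0},
    {"hand": 1, "x": 0, "y": -2, "z": 0, "rx": 0, "ry": 0, "rz": 0},
  ],
)

```text
time: 13.42
tcp_pos: [532.0, 345.5, 73.3]
orientation: [3.14, 0.002, -2.944]
wrist_force: [-0.2, 3.5, 5.3]
finger_gap: 18.0
finger_force: 25.0
```

>>> apply_moves(
  series=[
    {"hand": 1, "x": 0, "y": -2, "z": 0, "rx": 0, "ry": 0, "rz": 0},
    {"hand": 1, "x": 0, "y": -2, "z": 0, "rx": 0, "ry": 0, "rz": 0},
    {"hand": 1, "x": 0, "y": -2, "z": 0, "rx": 0, "ry": 0, "rz": 0},
    {"hand": 1, "x": 0, "y": -2, "z": 0, "rx": 0, "ry": 0, "rz": 0},
  ],
)

```text
time: 13.92
tcp_pos: [533.6, 337.6, 73.3]
orientation: [3.14, 0.002, -2.944]
wrist_force: [-1.3, 2.5, 5.4]
finger_gap: 18.0
finger_force: 25.0
```

>>> apply_moves(
  series=[
    {"hand": 1, "x": 0, "y": -2, "z": 0, "rx": 0, "ry": 0, "rz": 0},
    {"hand": 1, "x": 0, "y": -2, "z": 0, "rx": 0, "ry": 0, "rz": 0},
    {"hand": 1, "x": 0, "y": -2, "z": 0, "rx": 0, "ry": 0, "rz": 0},
    {"hand": 1, "x": 0, "y": -2, "z": 0, "rx": 0, "ry": 0, "rz": 0},
  ],
)

```text
time: 14.42
tcp_pos: [535.1, 329.8, 73.3]
orientation: [3.14, 0.002, -2.944]
wrist_force: [-1.4, 3.0, 6.0]
finger_gap: 17.9
finger_force: 25.0
```

>>> apply_moves(
  series=[
    {"hand": 1, "x": 0, "y": -2, "z": 0, "rx": 0, "ry": 0, "rz": 0},
    {"hand": 1, "x": 0, "y": -2, "z": 0, "rx": 0, "ry": 0, "rz": 0},
    {"hand": 1, "x": 0, "y": -2, "z": 0, "rx": 0, "ry": 0, "rz": 0},
    {"hand": 1, "x": 0, "y": -2, "z": 0, "rx": 0, "ry": 0, "rz": 0},
  ],
)

```text
time: 14.92
tcp_pos: [536.7, 321.9, 73.3]
orientation: [3.14, 0.001, -2.944]
wrist_force: [-0.4, 2.8, 6.5]
finger_gap: 17.6
finger_force: 25.0
```

>>> apply_moves(
  series=[
    {"hand": 1, "x": 0, "y": -2, "z": -0.1, "rx": 0, "ry": 0, "rz": 0},
    {"hand": 1, "x": 0, "y": -2, "z": 0, "rx": 0, "ry": 0, "rz": 0},
    {"hand": 1, "x": 0, "y": -2, "z": 0, "rx": 0, "ry": 0, "rz": 0},
    {"hand": 1, "x": 0, "y": -2, "z": 0, "rx": 0, "ry": 0, "rz": 0},
  ],
)

```text
time: 15.42
tcp_pos: [538.2, 314.0, 73.3]
orientation: [3.14, 0.001, -2.944]
wrist_force: [0.3, 2.7, 6.1]
finger_gap: 18.0
finger_force: 25.0
```

>>> apply_moves(
  series=[
    {"hand": 1, "x": 0, "y": -2, "z": 0, "rx": 0, "ry": 0, "rz": 0},
    {"hand": 1, "x": 0, "y": -2, "z": 0, "rx": 0, "ry": 0, "rz": 0},
    {"hand": 1, "x": 0, "y": -2, "z": 0, "rx": 0, "ry": 0, "rz": 0},
    {"hand": 1, "x": 0, "y": -2, "z": 0, "rx": 0, "ry": 0, "rz": 0},
  ],
)

```text
time: 15.92
tcp_pos: [539.8, 306.2, 73.3]
orientation: [3.14, 0.001, -2.944]
wrist_force: [-0.4, 3.4, 4.8]
finger_gap: 17.9
finger_force: 25.0
```

>>> apply_moves(
  series=[
    {"hand": 1, "x": 0, "y": -2, "z": 0, "rx": 0, "ry": 0, "rz": 0},
    {"hand": 1, "x": 0, "y": -2, "z": 0, "rx": 0, "ry": 0, "rz": 0},
    {"hand": 1, "x": 0, "y": -2, "z": 0, "rx": 0, "ry": 0, "rz": 0},
    {"hand": 1, "x": 0, "y": -2, "z": 0, "rx": 0, "ry": 0, "rz": 0},
  ],
)

```text
time: 16.42
tcp_pos: [541.3, 298.3, 73.3]
orientation: [3.14, 0.001, -2.944]
wrist_force: [0.5, 3.7, 5.1]
finger_gap: 18.0
finger_force: 25.0
```

>>> apply_moves(
  series=[
    {"hand": 1, "x": 0, "y": -2, "z": 0, "rx": 0, "ry": 0, "rz": 0},
    {"hand": 1, "x": 0, "y": -2, "z": 0, "rx": 0, "ry": 0, "rz": 0},
    {"hand": 1, "x": 0, "y": -2, "z": 0, "rx": 0, "ry": 0, "rz": 0},
    {"hand": 1, "x": 0, "y": -2, "z": 0, "rx": 0, "ry": 0, "rz": 0},
  ],
)

```text
time: 16.92
tcp_pos: [542.9, 290.5, 73.3]
orientation: [3.14, 0.001, -2.944]
wrist_force: [-0.1, 3.7, 5.6]
finger_gap: 17.7
finger_force: 25.0
```

```bash
cat > rods.py <<'E'
from h import *
def rods(n='wrist'):
    s=r.sense();im=optics.snapshot(n);c=optics.get_calibration(n)
    hsv=cv2.cvtColor(im,cv2.COLOR_BGR2HSV);m=cv2.inRange(hsv,(90,120,30),(104,255,255))
    k,l,st,ce=cv2.connectedComponentsWithStats(m)
    a=np.radians(11.2);X=np.array([np.cos(a),np.sin(a)]);Y=np.array([-X[1],X[0]])
    O=np.array([518.55,410.35])-86*Y   # tray origin estimate from set-down
    for i in range(1,k):
        if st[i,4]<60: continue
        p=np.argwhere(l==i)[:,::-1].astype(np.float32)
        q=np.array([ray(c,u,19)[:2]-O for u in p]);q=np.c_[q@X,q@Y].astype(np.float32)
        if abs(q[:,0]).max()>90 or abs(q[:,1]).max()>130: continue
        cc,wh,an=cv2.minAreaRect(q);vx,vy,_,_=cv2.fitLine(q,cv2.DIST_L2,0,.01,.01).ravel()
        print(st[i].tolist(),'ctr',np.round(cc,1),'size',np.round(wh,1),'ang',np.degrees(np.arctan(vy/vx)).round(1),'y at x min/max',np.round(q[q[:,0].argmin()],1),np.round(q[q[:,0].argmax()],1))
    return im
E
python3 -c "
from rods import *
cv2.imwrite('pics/w6.png',rods());print('scene');cv2.imwrite('pics/s6.png',rods('scene'))"
```

```text
[419, 155, 21, 127, 683] ctr [-20.2  29.1] size [ 5.8 77. ] ang -0.8 y at x min/max [-58.7  29.4] [18.2 25.7]
[347, 166, 14, 109, 1147] ctr [-19.4 -16.8] size [66.1  6.9] ang -0.3 y at x min/max [-52.4 -14.5] [ 13.6 -19.2]
[369, 174, 18, 128, 1060] ctr [-8.  -1.4] size [ 6.8 79.9] ang -1.2 y at x min/max [-47.9  -0. ] [31.9 -4.3]
[269, 186, 31, 89, 834] ctr [-13.3 -57.6] size [55.9  7.1] ang 13.3 y at x min/max [-40.9 -61.6] [ 13.7 -54.5]
scene
[255, 313, 55, 12, 145] ctr [ 4.  -1.6] size [  5.9 102.4] ang -1.0 y at x min/max [-47.2   0. ] [55.2 -1.5]
[257, 331, 56, 10, 85] ctr [-7.3 30.1] size [102.2   3. ] ang 0.0 y at x min/max [-58.4  29.7] [43.8 30.7]
```

Three rods already lie in grooves of their own (y ≈ 29, -1.5 and -17). The fourth is 13° askew and being pushed. Continuing.

>>> apply_moves(
  series=[
    {"hand": 1, "x": 0, "y": -2, "z": 0, "rx": 0, "ry": 0, "rz": 0},
    {"hand": 1, "x": 0, "y": -2, "z": 0, "rx": 0, "ry": 0, "rz": 0},
    {"hand": 1, "x": 0, "y": -2, "z": 0, "rx": 0, "ry": 0, "rz": 0},
    {"hand": 1, "x": 0, "y": -2, "z": 0, "rx": 0, "ry": 0, "rz": 0},
  ],
)

```text
time: 17.52
tcp_pos: [544.4, 282.6, 73.3]
orientation: [3.14, 0.001, -2.944]
wrist_force: [-1.3, 2.9, 5.1]
finger_gap: 17.9
finger_force: 25.0
```

>>> apply_moves(
  series=[
    {"hand": 1, "x": 0, "y": -2, "z": 0, "rx": 0, "ry": 0, "rz": 0},
    {"hand": 1, "x": 0, "y": -2, "z": 0, "rx": 0, "ry": 0, "rz": 0},
    {"hand": 1, "x": 0, "y": -2, "z": 0, "rx": 0, "ry": 0, "rz": 0},
    {"hand": 1, "x": 0, "y": -2, "z": 0, "rx": 0, "ry": 0, "rz": 0},
  ],
)

```text
time: 18.02
tcp_pos: [546.0, 274.8, 73.3]
orientation: [3.14, 0.001, -2.944]
wrist_force: [-0.2, 2.8, 5.4]
finger_gap: 18.2
finger_force: 25.0
```

>>> apply_moves(
  series=[
    {"hand": 1, "x": 0, "y": -2, "z": 0, "rx": 0, "ry": 0, "rz": 0},
    {"hand": 1, "x": 0, "y": -2, "z": 0, "rx": 0, "ry": 0, "rz": 0},
    {"hand": 1, "x": 0, "y": -2, "z": 0, "rx": 0, "ry": 0, "rz": 0},
    {"hand": 1, "x": 0, "y": -2, "z": 0, "rx": 0, "ry": 0, "rz": 0},
  ],
)

```text
time: 18.52
tcp_pos: [547.6, 266.9, 73.3]
orientation: [3.14, 0.001, -2.944]
wrist_force: [-0.2, 3.2, 5.4]
finger_gap: 18.2
finger_force: 25.0
```

>>> apply_moves(
  series=[
    {"hand": 1, "x": 0, "y": -2, "z": 0, "rx": 0, "ry": 0, "rz": 0},
    {"hand": 1, "x": 0, "y": -2, "z": 0, "rx": 0, "ry": 0, "rz": 0},
    {"hand": 1, "x": 0, "y": -2, "z": 0, "rx": 0, "ry": 0, "rz": 0},
    {"hand": 1, "x": 0, "y": -2, "z": 0, "rx": 0, "ry": 0, "rz": 0},
  ],
)

```text
time: 19.02
tcp_pos: [549.2, 259.1, 73.3]
orientation: [3.14, 0.001, -2.944]
wrist_force: [-0.6, 3.7, 5.9]
finger_gap: 17.9
finger_force: 25.0
```

```bash
python3 -c "
from rods import *
cv2.imwrite('pics/w7.png',rods());print('scene');cv2.imwrite('pics/s7.png',rods('scene'))"
```

```text
[472, 155, 24, 127, 737] ctr [-20.3  28.5] size [ 4.9 77. ] ang -0.4 y at x min/max [-58.7  29.2] [18.2 26.1]
[399, 169, 17, 114, 802] ctr [-15.9 -15.9] size [ 5.5 69.8] ang -0.6 y at x min/max [-50.8 -14.4] [ 18.9 -16.2]
[351, 174, 14, 106, 885] ctr [-15.5 -46.3] size [ 6.1 64.9] ang -0.0 y at x min/max [-47.9 -44.7] [ 17.  -43.7]
[423, 175, 18, 107, 747] ctr [-14.6  -1.2] size [ 5.5 65.7] ang -0.7 y at x min/max [-47.4   0.2] [18.2 -4.4]
scene
[259, 308, 55, 10, 73] ctr [ -0.7 -15. ] size [  2.6 102.6] ang -0.1 y at x min/max [-52. -15.] [ 50.6 -14.7]
[255, 315, 55, 10, 80] ctr [3.7 0. ] size [  2.9 102. ] ang -0.1 y at x min/max [-47.2   0. ] [54.7  0.5]
[257, 331, 56, 10, 84] ctr [-7.3 30.1] size [102.2   3. ] ang 0.0 y at x min/max [-58.4  29.7] [43.8 30.7]
```

All four rods are down and aligned (y ≈ 28, -2, -17 and -47, all within about 1°). A little further to be sure of the far end, then lift.

>>> apply_moves(
  series=[
    {"hand": 1, "x": 0, "y": -2, "z": 0, "rx": 0, "ry": 0, "rz": 0},
    {"hand": 1, "x": 0, "y": -2, "z": 0, "rx": 0, "ry": 0, "rz": 0},
    {"hand": 1, "x": 0, "y": -2, "z": 0, "rx": 0, "ry": 0, "rz": 0},
    {"hand": 1, "x": 0, "y": 0, "z": 0, "rx": 0, "ry": 0, "rz": 0},
    {"hand": 1, "x": 0, "y": 0, "z": 0, "rx": 0, "ry": 0, "rz": 0},
  ],
)

```text
time: 19.75
tcp_pos: [550.4, 252.8, 73.3]
orientation: [3.141, 0.001, -2.944]
wrist_force: [-1.2, 2.0, 6.4]
finger_gap: 18.0
finger_force: 25.0
```

>>> apply_moves(
  series=[
    {"hand": 1, "x": 0, "y": 0.3, "z": -3, "rx": 0, "ry": 0, "rz": 0},
    {"hand": 1, "x": 0, "y": 0, "z": -12, "rx": 0, "ry": 0, "rz": 0},
    {"hand": 1, "x": 0, "y": 0, "z": -25, "rx": 0, "ry": 0, "rz": 0},
    {"hand": 1, "x": 0, "y": 0, "z": -30, "rx": 0, "ry": 0, "rz": 0},
    {"hand": 1, "x": 0, "y": 0, "z": 0, "rx": 0, "ry": 0, "rz": 0},
  ],
)

```text
time: 20.38
tcp_pos: [551.8, 252.9, 145.5]
orientation: [3.141, 0.005, -2.945]
wrist_force: [0.4, 0.5, -1.3]
finger_gap: 17.9
finger_force: 25.0
```

```bash
python3 - <<'E'
from h import *
s=r.sense();yaw=s['orientation'][2];d=np.array([371.6,312.7])-s['tcp_pos'][:2];tx=np.array([np.cos(yaw),np.sin(yaw)]);ty=np.array([tx[1],-tx[0]]);print(s['tcp_pos'],d@tx,d@ty,'rz',np.degrees(yaw)-103.9)
import rods;cv2.imwrite('pics/w8.png',rods.rods())
E
```

```text
[551.7826294  252.86258706 145.50207665] 165.01606995445968 93.89351725153013 rz -272.6312604750634
[442, 146, 19, 130, 523] ctr [-8.6 28.1] size [  4.8 103.2] ang -0.6 y at x min/max [-60.2  29.2] [42.9 25.3]
[387, 156, 14, 127, 739] ctr [ -1.8 -17.2] size [102.   6.] ang -0.4 y at x min/max [-52.8 -15.1] [ 49.2 -17.9]
[351, 160, 11, 113, 796] ctr [ -4.7 -46.5] size [ 6.1 90.2] ang -0.1 y at x min/max [-49.8 -45. ] [ 40.4 -44.5]
[405, 161, 16, 122, 660] ctr [ 0.  -2.4] size [98.3  5.8] ang -0.5 y at x min/max [-49.1  -2. ] [49.2 -2.2]
```

>>> apply_moves(
  series=[
    {"hand": 1, "x": 41.3, "y": 23.5, "z": 0, "rx": 0, "ry": 0, "rz": 0},
    {"hand": 1, "x": 41.3, "y": 23.5, "z": 0, "rx": 0, "ry": 0, "rz": 0},
    {"hand": 1, "x": 41.3, "y": 23.5, "z": 0, "rx": 0, "ry": 0, "rz": 0},
    {"hand": 1, "x": 41.3, "y": 23.5, "z": 0, "rx": 0, "ry": 0, "rz": 0},
    {"hand": 1, "x": 0, "y": 0, "z": 0, "rx": 0, "ry": 0, "rz": 9.7},
  ],
)

```text
time: 21.05
tcp_pos: [364.9, 313.3, 141.1]
orientation: [-3.14, -0.003, -3.112]
wrist_force: [0.5, -0.4, -1.0]
finger_gap: 17.7
finger_force: 25.0
```

>>> apply_moves(
  series=[
    {"hand": 1, "x": 0, "y": 0, "z": 0, "rx": 0, "ry": 0, "rz": 9.7},
    {"hand": 1, "x": 0, "y": 0, "z": 0, "rx": 0, "ry": 0, "rz": 9.7},
    {"hand": 1, "x": 0, "y": 0, "z": 0, "rx": 0, "ry": 0, "rz": 9.7},
    {"hand": 1, "x": 0, "y": 0, "z": 0, "rx": 0, "ry": 0, "rz": 9.7},
    {"hand": 1, "x": 0, "y": 0, "z": 0, "rx": 0, "ry": 0, "rz": 9.7},
  ],
)

```text
time: 21.68
tcp_pos: [368.7, 311.4, 141.0]
orientation: [-3.138, 0.0, 2.317]
wrist_force: [0.2, 0.0, -1.8]
finger_gap: 17.7
finger_force: 25.0
```

>>> apply_moves(
  series=[
    {"hand": 1, "x": 0, "y": 0, "z": 0, "rx": 0, "ry": 0, "rz": 9.7},
    {"hand": 1, "x": 0, "y": 0, "z": 0, "rx": 0, "ry": 0, "rz": 9.7},
    {"hand": 1, "x": 0, "y": 0, "z": 0, "rx": 0, "ry": 0, "rz": 9.7},
    {"hand": 1, "x": 0, "y": 0, "z": 0, "rx": 0, "ry": 0, "rz": 0},
    {"hand": 1, "x": 0, "y": 0, "z": 0, "rx": 0, "ry": 0, "rz": 0},
  ],
)

```text
time: 22.3
tcp_pos: [369.2, 312.0, 142.0]
orientation: [-3.14, 0.001, 1.818]
wrist_force: [-0.7, -0.4, -0.6]
finger_gap: 17.9
finger_force: 25.0
```

Lowering from 142 towards 57.5.

>>> apply_moves(
  series=[
    {"hand": 1, "x": 0, "y": 0, "z": 35, "rx": 0, "ry": 0, "rz": 0},
    {"hand": 1, "x": 0, "y": 0, "z": 30, "rx": 0, "ry": 0, "rz": 0},
    {"hand": 1, "x": 0, "y": 0, "z": 13, "rx": 0, "ry": 0, "rz": 0},
    {"hand": 1, "x": 0, "y": 0, "z": 0, "rx": 0, "ry": 0, "rz": 0},
    {"hand": 1, "x": 0, "y": 0, "z": 0, "rx": 0, "ry": 0, "rz": 0},
  ],
)

```text
time: 22.92
tcp_pos: [370.4, 313.2, 65.9]
orientation: [3.14, -0.001, 1.816]
wrist_force: [0.2, 0.3, -1.4]
finger_gap: 17.6
finger_force: 25.0
```

>>> apply_moves(
  series=[
    {"hand": 1, "x": 0, "y": 0, "z": 2, "rx": 0, "ry": 0, "rz": 0},
    {"hand": 1, "x": 0, "y": 0, "z": 0, "rx": 0, "ry": 0, "rz": 0},
    {"hand": 1, "x": 0, "y": 0, "z": 0, "rx": 0, "ry": 0, "rz": 0},
  ],
)

```text
time: 23.3
tcp_pos: [369.7, 312.6, 63.1]
orientation: [3.141, -0.0, 1.815]
wrist_force: [-0.3, 0.1, -1.3]
finger_gap: 17.9
finger_force: 25.0
```

>>> apply_moves(
  series=[
    {"hand": 1, "x": 0, "y": 0, "z": 2, "rx": 0, "ry": 0, "rz": 0},
    {"hand": 1, "x": 0, "y": 0, "z": 2, "rx": 0, "ry": 0, "rz": 0},
    {"hand": 1, "x": 0, "y": 0, "z": 0.7, "rx": 0, "ry": 0, "rz": 0},
    {"hand": 1, "x": 0, "y": 0, "z": 0, "rx": 0, "ry": 0, "rz": 0},
    {"hand": 1, "x": 0, "y": 0, "z": 0, "rx": 0, "ry": 0, "rz": 0},
  ],
)

```text
time: 23.92
tcp_pos: [369.6, 312.6, 58.1]
orientation: [3.141, -0.0, 1.815]
wrist_force: [0.5, -0.5, -2.3]
finger_gap: 17.6
finger_force: 25.0
```

>>> apply_moves(
  series=[
    {"hand": 1, "x": 0, "y": 0, "z": 0.7, "rx": 0, "ry": 0, "rz": 0},
    {"hand": 1, "x": 0, "y": 0, "z": 0, "rx": 0, "ry": 0, "rz": 0},
    {"hand": 1, "x": 0, "y": 0, "z": 0, "rx": 0, "ry": 0, "rz": 0},
  ],
)

```text
time: 24.3
tcp_pos: [369.7, 312.7, 57.5]
orientation: [3.141, -0.0, 1.815]
wrist_force: [-0.4, 0.7, -1.0]
finger_gap: 18.0
finger_force: 25.0
```

>>> apply_moves(
  series=[
    {"hand": 1, "x": 0, "y": 0, "z": 0.5, "rx": 0, "ry": 0, "rz": 0},
    {"hand": 1, "x": 0, "y": 0, "z": 0, "rx": 0, "ry": 0, "rz": 0},
    {"hand": 1, "x": 0, "y": 0, "z": 0, "rx": 0, "ry": 0, "rz": 0},
  ],
)

```text
time: 24.68
tcp_pos: [369.7, 312.7, 57.4]
orientation: [3.141, -0.0, 1.815]
wrist_force: [-1.8, -1.5, 6.2]
finger_gap: 17.7
finger_force: 25.0
```

Standing on the bench. I'll ease off, open, and withdraw.

>>> apply_moves(
  series=[
    {"hand": 1, "x": 0, "y": 0, "z": -0.4, "rx": 0, "ry": 0, "rz": 0},
    {"hand": 0.5, "x": 0, "y": 0, "z": 0, "rx": 0, "ry": 0, "rz": 0},
    {"hand": 0.3, "x": 0, "y": 0, "z": 0, "rx": 0, "ry": 0, "rz": 0},
    {"hand": 0.3, "x": 0, "y": 0, "z": 0, "rx": 0, "ry": 0, "rz": 0},
    {"hand": 0.3, "x": 0, "y": 0, "z": 0, "rx": 0, "ry": 0, "rz": 0},
  ],
)

```text
time: 25.3
tcp_pos: [369.5, 312.5, 57.1]
orientation: [-3.142, -0.0, 1.815]
wrist_force: [-0.3, -0.4, -0.4]
finger_gap: 50.6
finger_force: 0.0
```

>>> apply_moves(
  series=[
    {"hand": 0.3, "x": 0, "y": 0, "z": 0, "rx": 0, "ry": 0, "rz": 0},
    {"hand": 0.3, "x": 0, "y": 0, "z": 0, "rx": 0, "ry": 0, "rz": 0},
    {"hand": 0.3, "x": 0, "y": 0, "z": -20, "rx": 0, "ry": 0, "rz": 0},
    {"hand": 0.3, "x": 0, "y": 0, "z": -50, "rx": 0, "ry": 0, "rz": 0},
    {"hand": 0.3, "x": 0, "y": 0, "z": -50, "rx": 0, "ry": 0, "rz": 0},
  ],
)

```text
time: 25.92
tcp_pos: [369.3, 312.2, 178.4]
orientation: [-3.141, 0.0, 1.815]
wrist_force: [-0.1, 1.2, -0.1]
finger_gap: 61.0
finger_force: 0.0
```

>>> apply_moves(
  series=[
    {"hand": 0.3, "x": 50, "y": 0, "z": -20, "rx": 0, "ry": 0, "rz": 0},
    {"hand": 0.3, "x": 50, "y": 0, "z": 0, "rx": 0, "ry": 0, "rz": 0},
    {"hand": 0.3, "x": 50, "y": 0, "z": 0, "rx": 0, "ry": 0, "rz": 0},
    {"hand": 0.3, "x": 50, "y": 0, "z": 0, "rx": 0, "ry": 0, "rz": 0},
    {"hand": 0.3, "x": 0, "y": 0, "z": 0, "rx": 0, "ry": 0, "rz": 0},
  ],
)

```text
time: 26.55
tcp_pos: [317.7, 510.4, 196.5]
orientation: [-3.14, -0.002, 1.822]
wrist_force: [0.7, -0.8, 0.4]
finger_gap: 61.1
finger_force: 0.0
```

```bash
python3 - <<'E'
import rods;from h import *
im=rods.rods('top');cv2.imwrite('pics/fin.png',cv2.resize(im[130:370,160:420],(650,600),interpolation=cv2.INTER_CUBIC))
E
```

```text
[277, 215, 4, 56, 176] ctr [  1.8 -45.6] size [  5.7 105.9] ang -0.4 y at x min/max [-51.2 -44.7] [ 54.8 -44.4]
[253, 216, 4, 56, 184] ctr [ 2.1 -0.4] size [  5.7 105.9] ang -0.0 y at x min/max [-50.9  -1.9] [55.  -0.7]
[261, 218, 5, 55, 181] ctr [ -1.6 -15.6] size [  6.4 104. ] ang -0.1 y at x min/max [-53.5 -16.8] [ 50.4 -13.9]
[237, 222, 5, 56, 191] ctr [-8.1 29.3] size [105.5   6.4] ang 0.0 y at x min/max [-60.8  26.1] [44.6 28. ]
```

View pics/fin.png

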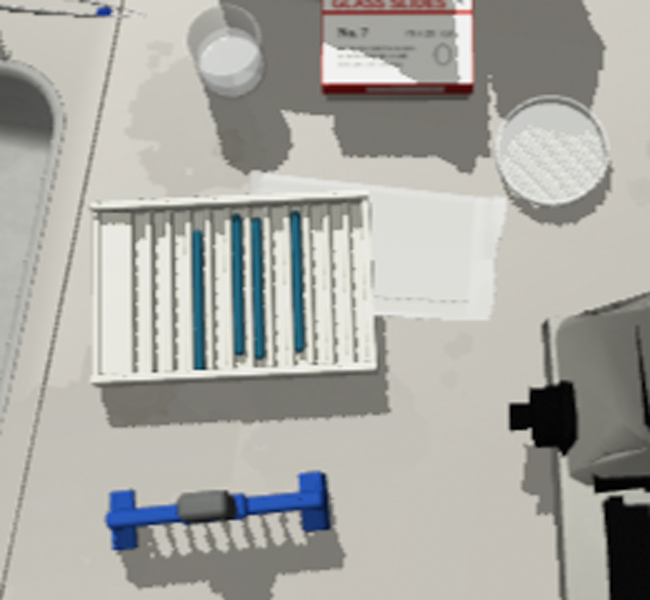

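The picture shows the four rods each in a separate groove (columns 198, 238, 257 and 297), the rake upright on the bench at about (215,505), and the beaker and dish where they were.

```bash
python3 -c "
from bench import ticket
print(ticket.sign_off())"
```

```text
the job is handed in; nothing more can be done
None
```

The job is handed in: all four rods lie in separate grooves, and the rake stands upright on the bench clear of the tray; sign-off returned no verdict.

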